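Close up the eyepiece tin

ROBOT

A 6-joint arm with a two-finger parallel gripper is mounted at the origin on the work surface. World frame = base frame: x ahead of the robot, y to its left, z up, the work surface at z = 0. Lengths are in m, angles in degrees, forces in N, time in s.
With the tool pointing down it reaches from about 0.325 to 0.85 m from the base axis. Payload 15.5 kg.
Tool frame: the origin (TCP) lies at the very end of the fingers, on their centre line; the grasp point (between the pads) lies arm.grip_depth behind it (arm.grip_depth is the distance from the TCP to the grasp point, in m); z points along the fingers, y is the line along which they close (so a half turn about z gives the same grasp; the last joint's range is limited). The gripper opens to 91 mm and grips with 3 to 60 N. Pads are 32 mm wide; open, the fingers measure 118 mm over their backs; the gripper's body (76 mm by 178 mm) begins 60 mm behind the grasp point.
Start: joints at [70.674, 28.281, 77.091, -0, 74.628, -5.472], TCP at [0.15, 0.607, 0.214] pointing down, gripper open.
Joint ranges: [-166.48, 166.48], [-47.26, 123.95], [12.59, 153.08], [-70.14, 250.14], [6.76, 159.57], [-176.63, 176.63]. Speed limits (degrees/s): [108.29, 108.29, 147.25, 172.46, 172.46, 172.46].

INTERFACE

Orientations are given as a 3x3 rotation matrix whose columns are the frame's x, y, z axes.
In Python, from rig import arm gives the robot as it stands. Calls block until the motion is done:
- arm.move_to(position, orientation): joint-space move of the TCP to a pose.
- arm.move_l(position, orientation=None, feed=0.15): straight line of the TCP; orientation=None keeps the orientation; feed is the mean speed in m/s.
- arm.move_joints(angles): joint-space move.
- arm.grip(opening): finger opening in m; the grip force is fixed at half the most; returns when the fingers have stopped.
- arm.sleep(seconds).
- arm.solve_ik(position, orientation): joint angles nearest the present ones, or None.
- arm.snapshot(name): name is "scene" or "top" or "wrist"; returns the picture (384x512x3 uint8, red, green, blue); there is no depth.
- arm.get_calibration(name): a dict with "intrinsics" (3x3 intrinsics, pixels), "cam_to_world" (4x4, takes a point from camera to world coordinates). Camera axes: x right, y down, z forward; pixel columns grow to the right and rows downward; lengths in m; the calibration is good to about 2 mm. A picture is of the moment at which its call begins: read the wrist's pose just before it. get_calibration takes no time and is no camera call; for the wrist camera it gives the pose at the moment of the call.
A pose or a line that the arm cannot do raises arm.Unreachable and nothing moves.
- arm.sign_off(): hands the job in, once; it reports no verdict.
Readings, each from a call of its own:
- arm.current_t(): time.
- arm.current_joint_positions(): joint angles.
- arm.current_dq(): joint speeds.
- arm.current_tau(): joint torques, N m.
- arm.current_ee_pos(): TCP position.
- arm.current_tool_rot(): TCP orientation.
- arm.current_force(): force on the tool from outside, world axes, zero at the start.
- arm.current_torque(): the same for the moment, N m.
- arm.current_width(): finger opening in m.
Only numpy, scipy, OpenCV 4.12 (cv2) and the standard library are available. Lean on these libraries where they do the work, as an engineer would, in place of code of your own. Each camera call takes 0.05 s, during which the arm holds its last target. There are 200 camera calls.

TASK

Clear the loose microscope eyepieces (two to four of them, stepped, with a narrower metal barrel on a wide black head) out of the cluttered green basket and put every one of them in the round metal tin, leaving the other odds and ends in the basket. Then set the cover over the wing nut on the tin's centre stud, its slot in line with the wings, so that it sits fully home on the rim, and spin the wing nut down clockwise until it is snug on the cover. Do not knock over the glass jar.

Things in the scene. Friction and masses are not known exactly. Their poses are not given: they have to be found in the camera images.
- tin: Round open aluminium tin fixed to the table, 128 mm outer and 120 mm inner diameter, rim 56 mm high, inner floor 6 mm up. Origin: centre of its underside, z up. A 6 mm stud in its centre reaches 87 mm up and carries a captive wing nut. Eyepieces go on the floor round the stud (four fit, centres 38 mm from the axis; nothing may stand higher than 50 mm under the cover).
- wingnut: Steel wing nut on the stud: two flat wings form a blade 40 mm long (its own x), 8 mm thick (y) and 28 mm high, on a hub 14 mm in diameter and 12 mm high. Origin: centre of its underside, on the stud's axis; z up. It turns and moves along the stud only, never comes off. Fully unscrewed its underside is 75.5 mm above the table (top at 103.5 mm).
- wingturn (a joint): Wing nut's angle, rad: starts at 0.05 to 0.5 (0: fully unscrewed), grows clockwise seen from above; sinks 12 mm per turn (1.91 mm per rad); turning friction 0.04 N m; stays where left. With the cover seated the nut touches it at about 7.6, blade then about square across the slot, and clamps harder over the next 1 rad; hard stop at 8.6.
- cover: Round aluminium cover, 134 mm diameter, about 120 g, flat on the table right side up. Origin: centre of its underside (ends of the lips), z up, x along the slot. Four lips 6 mm deep fit inside the tin with 3 to 4 mm play; disc 6 to 11 mm above origin. Slot through the middle 60 mm (x) by 20 mm (y) passes over the wing nut. Seated home at any yaw, origin 50 mm and disc top 61 mm above the table.
- cover_grip (a point): Where to pinch the cover: midway between its two black grip ribs, at rib top height, 23 mm above the cover's origin. The ribs run along the slot (x), 34 mm long, 12 mm high above the disc, 62 mm over their outer faces (across y); pinch both from outside.
- basket: Shallow green basket, fixed, 215 x 215 mm, walls 28 mm high and 4 mm thick, inner floor 4 mm above the table. Origin: centre of its underside.
- eyepiece1: Microscope eyepiece, 60 g, 40 mm high: black head 32 mm in diameter and 18 mm high below, metal barrel 23 mm in diameter and 22 mm high above. Origin: centre of the head's end (the underside as it stands); z along the barrel. Starts standing barrel up in the basket. May be absent (None from the start).
- eyepiece2: Microscope eyepiece, 60 g, 40 mm high: black head 32 mm in diameter and 18 mm high below, metal barrel 23 mm in diameter and 22 mm high above. Origin: centre of the head's end (the underside as it stands); z along the barrel. Starts standing barrel up in the basket. May be absent (None from the start).
- eyepiece3: Microscope eyepiece, 60 g, 40 mm high: black head 32 mm in diameter and 18 mm high below, metal barrel 23 mm in diameter and 22 mm high above. Origin: centre of the head's end (the underside as it stands); z along the barrel. Starts standing barrel up in the basket. May be absent (None from the start).
- eyepiece4: Microscope eyepiece, 60 g, 40 mm high: black head 32 mm in diameter and 18 mm high below, metal barrel 23 mm in diameter and 22 mm high above. Origin: centre of the head's end (the underside as it stands); z along the barrel. Starts standing barrel up in the basket. May be absent (None from the start).
- plain_can: Small straight black can with a metal lid, 31 mm in diameter, 40 mm high, standing in the basket; stays there. Origin: centre of its underside.
- lens_cap: Flat black cap, 40 mm in diameter, 10 mm high, in the basket; stays there. Origin: centre of its underside.
- adapter_ring: Aluminium ring, 34 mm in diameter, 14 mm high, in the basket; stays there. Origin: centre of its underside.
- sharpener: Metal pencil sharpener, 26 x 16 x 15 mm, in the basket; stays there. Origin: centre of its underside.
- jar: Glass specimen jar with a dark lid, 72 mm in diameter, 100 mm high, standing beyond the tin; leave it standing. Origin: centre of its underside.

How it is judged (in metres and radians):
On the way, in this order (a step that is already met when the one before it is completed fails the run):
1. every eyepiece present is in the tin (horizontal distance between each of eyepiece1, eyepiece2, eyepiece3, eyepiece4 and tin below 0.056 m and z of each of eyepiece1, eyepiece2, eyepiece3, eyepiece4 in the frame of tin below 0.034 m and linear speed of each of eyepiece1, eyepiece2, eyepiece3, eyepiece4 below 0.05 m/s), for 0.3 s.
2. the cover sits home on the tin, over the wing nut (all of step 1 and horizontal distance between cover and tin below 0.0055 m and z of cover in the frame of tin between 0.047 and 0.0525 m and angle between cover's own z axis and vertical below 0.03 rad), for 0.3 s.
3. the wing nut is screwed down snug on the seated cover (contact force between cover and wingnut above 3 N and value of joint wingturn above 7.3 rad and horizontal distance between cover and tin below 0.0055 m and z of cover in the frame of tin between 0.047 and 0.0525 m and angle between cover's own z axis and vertical below 0.03 rad), for 0.3 s.
At the end, for the whole second after the job is handed in: Every eyepiece is in the tin; cover home on the rim (5.5 mm off-centre, 2.5 mm in height, 0.03 rad); wing nut beyond 7.3 rad and pressing on the cover with over 3 N; the four other parts within 140 mm of the basket's centre; jar standing; all at rest (all of step 1 and all of step 3 and horizontal distance between each of plain_can, lens_cap, adapter_ring, sharpener and basket below 0.14 m and linear speed of cover below 0.02 m/s and angle between jar's own z axis and vertical below 0.3 rad); the robot touches nothing.
It fails at once if the glass jar is knocked over (angle between jar's own z axis and vertical above 0.6 rad).
Of eyepiece1, eyepiece2, eyepiece3, eyepiece4 only 2 to 4 are there at a start; the rules pass over those that are not, and their reading is None.
At some moment in a run one of cover, eyepiece1, eyepiece2, eyepiece3, eyepiece4 may be knocked a few centimetres aside while the robot is not near it.
It also fails if it takes over 210 s, if anything falls off the work surface, if the arm or the gripper's body presses on something with over 40 N, if the wrist force passes 120 N, or if a joint passes its speed limit or range.

## Working session

There is one attempt and no reset: what is moved stays moved. The work goes in short steps, each a Python script; the robot and the scene stay as the last script left them, time stands still between calls to the robot, and variables do not carry over. Pictures are saved under pics/ and viewed, on a budget of 14 in all, crops included, one or two more only if the job needs it, and the job is handed in when it is done.

```bash
ls; mkdir -p pics; python3 - <<'E'
from rig import arm
import cv2,numpy as np
for n in("scene","top"):
    im=arm.snapshot(n);cv2.imwrite(f"pics/{n}0.png",im[...,::-1])
    c=arm.get_calibration(n);print(n,c["intrinsics"].tolist(),np.round(c["cam_to_world"],3).tolist())
c=arm.get_calibration("wrist");print(c["intrinsics"].tolist(),np.round(c["cam_to_world"],3).tolist())
print(arm.grip_depth,arm.current_t(),arm.current_tool_rot().tolist() if hasattr(arm.current_tool_rot(),'tolist') else arm.current_tool_rot())
E
```

```text
pics
scene [[456.7933172283598, 0.0, 259.3115191321792], [0.0, 456.7933172283598, 193.58170108393287], [0.0, 0.0, 1.0]] [[-0.454, 0.762, -0.463, 1.05], [0.891, 0.379, -0.25, 0.265], [-0.015, -0.525, -0.851, 0.925], [0.0, 0.0, 0.0, 1.0]]
top [[443.02987886137413, 0.0, 250.51429359729744], [0.0, 443.02987886137413, 190.79201140907827], [0.0, 0.0, 1.0]] [[0.008, -0.981, 0.194, 0.392], [-1.0, -0.006, 0.01, 0.017], [-0.008, -0.195, -0.981, 1.177], [0.0, 0.0, 0.0, 1.0]]
[[298.3329072920622, 0.0, 256.6871343591175], [0.0, 298.3329072920622, 191.14611832351537], [0.0, 0.0, 1.0]] [[0.239, 0.933, 0.27, 0.074], [0.971, -0.23, -0.068, 0.625], [-0.002, 0.278, -0.961, 0.384], [0.0, 0.0, 0.0, 1.0]]
0.0188 0.1 [[-0.9709102632559291, 0.23944338204131876, -0.00035707270620120743], [0.2394436263525294, 0.9709097330248101, -0.0010198611877177165], [0.0001024863538484404, -0.0010756924778958336, -0.9999994161909498]]
```

View pics/top0.png

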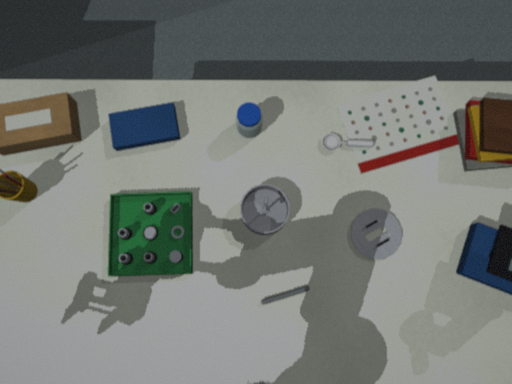

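View pics/scene0.png

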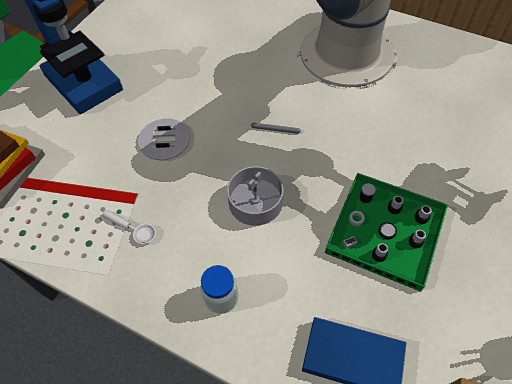

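The top view shows the basket at (150,234), tin at (265,210), cover at (376,234) and jar at (249,118). Four stepped eyepieces stand at about (148,208), (124,233), (125,258) and (149,257). The scene view agrees. Next I take near views with the wrist camera.

```bash
cat > h.py <<'E'
from rig import arm
import cv2,numpy as np
def snap(n,f=None):
    c=arm.get_calibration(n);im=arm.snapshot(n)
    if f: cv2.imwrite(f"pics/{f}.png",im[...,::-1])
    return im,c
def ray(c,u,v,z):
    K=np.array(c["intrinsics"]);T=np.array(c["cam_to_world"])
    d=T[:3,:3]@np.linalg.solve(K,[u,v,1.]);o=T[:3,3]
    return (o+d*(z-o[2])/d[2])
def proj(c,p):
    K=np.array(c["intrinsics"]);T=np.array(c["cam_to_world"])
    q=K@(T[:3,:3].T@(np.array(p)-T[:3,3]));return q[:2]/q[2]
def R(a): # tool down; a = angle (deg) of the closing line (tool y) in world
    a=np.radians(a);y=np.array([np.cos(a),np.sin(a),0]);z=np.array([0,0,-1.]);return np.column_stack([np.cross(y,z),y,z])
def look(p,a,h,back=0.0):
    "move so the wrist camera looks at p from above"
    arm.move_to([p[0],p[1],h],R(a))
E
python3 - <<'E'
from h import *
im,c=snap("top")
for n,u,v,z in[("tin",265,210,.056),("cover",376,234,.011),("basket",150,234,.028),("jar",249,115,.1),("e1",149,206,.04),("e2",124,231,.04),("e3",125,257,.04),("e4",149,256,.04),("c",150,232,.02),("cap",176,257,.02)]:
    print(n,np.round(ray(c,u,v,z),3))
b=ray(c,150,234,.028)
R0=arm.current_tool_rot();w=arm.get_calibration("wrist")["cam_to_world"];
T=np.eye(4);T[:3,:3]=R0;T[:3,3]=arm.current_ee_pos();print(np.round(np.linalg.inv(T)@w,3).tolist())
for n,p,h in(("basket",b,.25),("tin",ray(c,265,210,.056),.25),("cover",ray(c,376,234,.01),.2)):
    for a in (90,-90,0,180,45,-45,135,-135):
        # camera point: place TCP so that camera ray centre hits p
        r=R(a);W=np.array(np.linalg.inv(T)@w);cp=r@W[:3,3];d=r@W[:3,2]
        t=-(h+cp[2]-.03)/d[2];off=(cp+d*t)[:2]
        q=arm.solve_ik([p[0]-off[0],p[1]-off[1],h],r)
        print(n,a,None if q is None else np.round(q),np.round(off,3))
E
```

```text
tin [ 0.564 -0.009  0.056]
cover [ 0.509 -0.302  0.011]
basket [0.504 0.289 0.028]
jar [0.804 0.033 0.1  ]
e1 [0.575 0.293 0.04 ]
e2 [0.51  0.354 0.04 ]
e3 [0.443 0.347 0.04 ]
e4 [0.446 0.286 0.04 ]
c [0.51  0.291 0.02 ]
cap [0.445 0.22  0.02 ]
[[0.0, -0.961, -0.278, 0.078], [1.0, 0.0, -0.001, -0.0], [0.001, -0.278, 0.961, -0.171], [0.0, 0.0, 0.0, 1.0]]
basket 90 [ 26.  20.  85.  -0.  75. -64.] [ 0.035 -0.001]
basket -90 [ 23.  25.  76.  -0.  78. 113.] [-0.035  0.001]
basket 0 [27. 24. 78. -0. 78. 27.] [-0.001 -0.035]
basket 180 [  21.   21.   83.   -0.   76. -159.] [0.001 0.035]
basket 45 [ 27.  22.  82.  -0.  76. -18.] [ 0.024 -0.025]
basket -45 [25. 26. 76. -0. 79. 70.] [-0.025 -0.024]
basket 135 [  23.   20.   85.   -0.   75. -112.] [0.025 0.024]
basket -135 [ 21.  24.  79.  -0.  77. 156.] [-0.024  0.025]
tin 90 [ -7.  18.  88.  -0.  74. -97.] [ 0.035 -0.001]
tin -90 [-7. 24. 78. -0. 78. 83.] [-0.035  0.001]
tin 0 [-3. 22. 83. -0. 76. -3.] [-0.001 -0.035]
tin 180 [-11.  22.  83.  -0.  76. 169.] [0.001 0.035]
tin 45 [ -5.  19.  86.  -0.  74. -50.] [ 0.024 -0.025]
tin -45 [-4. 24. 79. -0. 77. 41.] [-0.025 -0.024]
tin 135 [ -10.   19.   86.   -0.   74. -145.] [0.025 0.024]
tin -135 [ -9.  24.  79.  -0.  77. 126.] [-0.024  0.025]
cover 90 [ -38.   25.   85.   -0.   70. -128.] [ 0.021 -0.001]
cover -90 [-35.  28.  80.  -0.  72.  55.] [-0.021  0.001]
cover 0 [-35.  26.  84.  -0.  70. -35.] [-0.001 -0.021]
cover 180 [-38.  27.  81.  -0.  71. 142.] [0.001 0.021]
cover 45 [-36.  25.  86.  -0.  69. -81.] [ 0.014 -0.015]
cover -45 [-34.  27.  82.  -0.  71.  11.] [-0.015 -0.014]
cover 135 [ -38.   26.   84.   -0.   70. -173.] [0.015 0.014]
cover -135 [-37.  28.  80.  -0.  72.  98.] [-0.014  0.015]
```

```bash
cat >> h.py <<'E'
WOFF={}
def look(p,a,h,zt=.03):
    r=R(a);W3=np.array([.078,0,-.171]);d3=np.array([-.278,0,.961])
    cp=r@W3;d=r@d3;t=-(h+cp[2]-zt)/d[2];off=cp+d*t
    arm.move_to([p[0]-off[0],p[1]-off[1],h],r)
E
python3 - <<'E'
from h import *
look([.507,.289],0,.2);snap("wrist","b1");np.save("b1c.npy",arm.get_calibration("wrist"),allow_pickle=True)
look([.564,-.009],0,.25);snap("wrist","t1");np.save("t1c.npy",arm.get_calibration("wrist"),allow_pickle=True)
print(arm.current_t())
a=cv2.imread("pics/b1.png");b=cv2.imread("pics/t1.png");cv2.imwrite("pics/bt1.png",np.vstack([a[:, :],b])[:, :] if 0 else np.hstack([cv2.resize(a[:,56:456],None,fx=1,fy=1),b[:,56:456]]))
E
```

```text
3.075
```

View pics/bt1.png

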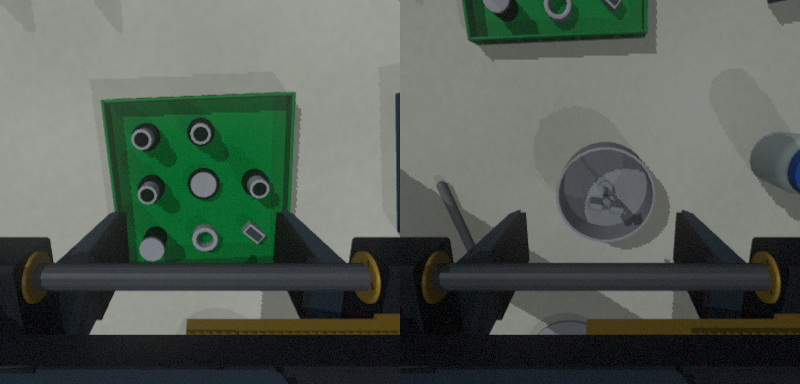

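Left half: the bored barrels at crop pixels (142,139), (200,132), (149,194) and (258,186) are the four eyepieces, and the solid-topped parts are the others. Right half: tin rim centred near (606,193), with the wing nut blade running roughly from (590,203) to (640,218).

```bash
cat >> h.py <<'E'
def barrels(im,c,box=(.395,.615,.18,.40),z=.044):
    "bored bright ring tops: centres in world on plane z"
    g=cv2.cvtColor(im,cv2.COLOR_RGB2GRAY);sat=im.max(2).astype(int)-im.min(2)
    k=5;G=cv2.resize(g,None,fx=k,fy=k,interpolation=cv2.INTER_CUBIC);S=cv2.resize(sat.astype(np.uint8),None,fx=k,fy=k)
    m=((G>95)&(S<45)).astype(np.uint8)
    cs,h=cv2.findContours(m,cv2.RETR_CCOMP,cv2.CHAIN_APPROX_NONE);out=[]
    for i,q in enumerate(cs):
        if h[0][i][3]<0: continue
        A=cv2.contourArea(q)/k/k
        if not 30<A<900: continue
        hm=np.zeros_like(m);cv2.drawContours(hm,cs,i,1,-1)
        if np.median(S[hm>0])>45: continue
        e=cv2.fitEllipse(q)
        if min(e[1])/max(e[1])<.6: continue
        u,v=(np.array(e[0])+.5)/k-.5;p=ray(c,u,v,z)
        if box[0]<p[0]<box[1] and box[2]<p[1]<box[3]: out.append((round(float(p[0]),4),round(float(p[1]),4),round(u,1),round(v,1),round(A)))
    return out
E
python3 - <<'E'
from h import *
im=cv2.imread("pics/b1.png")[...,::-1];c=np.load("b1c.npy",allow_pickle=True).item()
for x in barrels(im,c):print(x)
for u,v in((198,139),(256,132),(205,194),(314,186)):print(np.round(ray(c,u,v,.044),4),im[v-14:v+1:2,u].tolist())
t=cv2.imread("pics/t1.png");c=np.load("t1c.npy",allow_pickle=True).item()
g=cv2.cvtColor(t,cv2.COLOR_BGR2GRAY)
h=cv2.HoughCircles(cv2.medianBlur(g,3),cv2.HOUGH_GRADIENT_ALT,1,20,param1=150,param2=.6,minRadius=35,maxRadius=60)
print(h)
if h is not None:
    for x in h[0]:print(np.round(ray(c,x[0],x[1],.056),4))
r=cv2.createCLAHE(3,(2,2)).apply(g[130:255,200:325]);cv2.imwrite("pics/t1z.png",cv2.resize(r,None,fx=4,fy=4,interpolation=cv2.INTER_CUBIC))
E
```

```text
(0.5112, 0.2344, np.float64(260.2), np.float64(238.9), 211)
(0.445, 0.2892, np.float64(202.7), np.float64(195.0), 158)
(0.5735, 0.2969, np.float64(315.2), np.float64(188.8), 161)
(0.4418, 0.3523, np.float64(196.9), np.float64(139.4), 182)
(0.5062, 0.3585, np.float64(256.2), np.float64(133.7), 183)
[0.443  0.3528 0.044 ] [[39, 44, 37], [43, 50, 47], [97, 101, 107], [122, 129, 133], [27, 37, 32], [27, 34, 28], [29, 35, 29], [37, 40, 37]]
[0.506  0.3604 0.044 ] [[21, 33, 22], [29, 38, 35], [53, 57, 57], [127, 134, 137], [108, 113, 119], [26, 37, 28], [32, 39, 32], [23, 31, 25]]
[0.4477 0.2904 0.044 ] [[27, 36, 28], [81, 85, 87], [77, 81, 84], [94, 99, 104], [114, 118, 123], [27, 36, 28], [33, 43, 32], [17, 28, 20]]
[0.572  0.3001 0.044 ] [[31, 41, 39], [26, 36, 27], [77, 84, 87], [82, 88, 90], [121, 128, 134], [103, 108, 110], [18, 35, 22], [19, 30, 25]]
[[[260.       190.        47.845688]
  [238.       147.        48.26067 ]
  [260.       190.        40.780567]]]
[0.5684 0.0014 0.056 ]
[0.5413 0.056  0.056 ]
[0.5684 0.0014 0.056 ]
```

View pics/t1z.png

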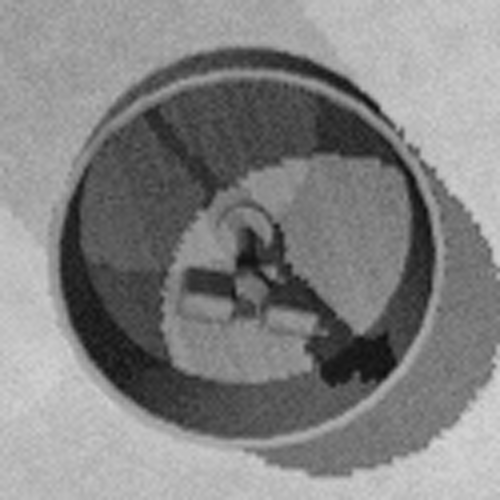

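The blade's bright top strips are centred at zoom pixels (208,305) and (293,318), and the rim is centred at about (245,258). I'll turn those into poses and do the first eyepiece.

```bash
cat >> h.py <<'E'
def pick(p,a=0,z=.028):
    arm.grip(.05);arm.move_to([p[0],p[1],.13],R(a));arm.move_l([p[0],p[1],z],feed=.15)
    arm.grip(.0);w=arm.current_width();arm.move_l([p[0],p[1],.18],feed=.25);return w
def place(tin,ang,a,r=.035,z=.031):
    x=tin[0]+r*np.cos(np.radians(ang));y=tin[1]+r*np.sin(np.radians(ang))
    arm.move_to([x,y,.18],R(a));arm.move_l([x,y,z],feed=.12);f=arm.current_force()
    arm.grip(.031);arm.move_l([x,y,.2],feed=.25);return f
E
python3 - <<'E'
from h import *
c=np.load("t1c.npy",allow_pickle=True).item()
Z=lambda u,v:(200+(u+.5)/4-.5,130+(v+.5)/4-.5)
t=ray(c,*Z(245,259),.056);l=ray(c,*Z(208,305),.1028);r=ray(c,*Z(293,318),.1028)
d=r-l;ang=np.degrees(np.arctan2(d[1],d[0]));print("rim",t,"wing mid",(l+r)/2,"ang",ang)
w=pick([.5062,.3585]);print("w",w,arm.current_force(),arm.current_t())
E
```

```text
rim [ 0.56952223 -0.00438307  0.056     ] wing mid [ 0.57047819 -0.00574791  0.1028    ] ang -9.096786571399084
w 0.02188894853455757 [-0.50259385 -0.47150748 -1.12819465] 7.325
```

Both readings put the tin at (0.570, -0.005), with the blade at -9°, and the grasp is good. Now place this one and look at the result.

```bash
cat > place1.py <<'E'
from h import *
tin=(.5698,-.005)
print(place(tin,126,36))
look([.57,-.005],0,.25);im,c=snap("wrist","t2");np.save("t2c.npy",c,allow_pickle=True)
look([.507,.289],0,.2);im,c=snap("wrist","b2");print(barrels(im,c),arm.current_t())
g=cv2.imread("pics/t2.png")[130:255,200:325];cv2.imwrite("pics/t2z.png",cv2.resize(g,None,fx=4,fy=4,interpolation=cv2.INTER_CUBIC))
E
python3 place1.py
```

```text
[-0.6975171   0.48033409 -0.94317249]
[(0.4451, 0.2892, np.float64(201.7), np.float64(193.5), 152), (0.5734, 0.2968, np.float64(314.2), np.float64(187.1), 158), (0.4418, 0.3523, np.float64(195.7), np.float64(137.8), 178)] 13.0833
```

View pics/t2z.png

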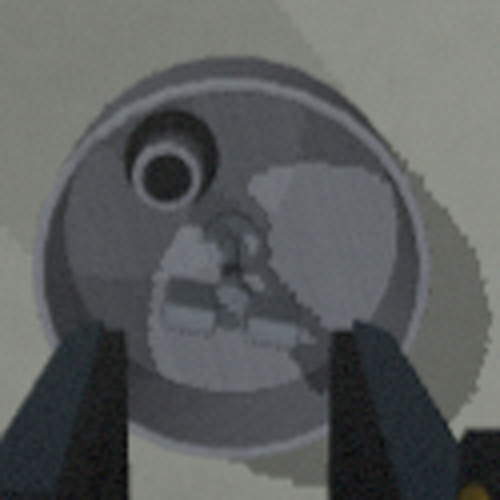

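The eyepiece stands upright in the tin at the upper left and clears the blade. Three remain in the basket, so I loop with a fresh look before each pick.

```bash
cat > loop.py <<'E'
from h import *
tin=(.5698,-.005)
for i,(ang,a) in enumerate([(36,-54),(216,-54),(306,36)]):
    look([.507,.289],0,.2);arm.grip(.08);im,c=snap("wrist",f"b3_{i}")
    b=[x for x in barrels(im,c) if np.hypot(x[0]-.511,x[1]-.234)>.02];print(len(b),b)
    if not b: break
    w=pick(b[0][:2]);print("w",w,arm.current_t())
    if not .019<w<.026: print("BAD");break
    print(place(tin,ang,a))
look([.57,-.005],0,.25);arm.grip(.08);im,c=snap("wrist","t3")
print(barrels(im,c,(.5,.64,-.08,.07),.046),arm.current_t())
look([.507,.289],0,.2);im,c=snap("wrist","b4");print(barrels(im,c),arm.current_t())
a=cv2.imread("pics/t3.png");b=cv2.imread("pics/b4.png")
cv2.imwrite("pics/tb4.png",np.hstack([cv2.resize(a[130:255,200:325],(400,400)),cv2.resize(b[70:270,156:356],(400,400))]))
E
python3 loop.py
```

```text
3 [(0.4451, 0.2891, np.float64(202.3), np.float64(194.4), 158), (0.5734, 0.2968, np.float64(314.7), np.float64(188.0), 158), (0.4418, 0.3522, np.float64(196.3), np.float64(138.7), 183)]
w 0.021997788937027727 17.4917
[ 0.05036469 -0.16544066 -0.36057322]
2 [(0.5734, 0.2968, np.float64(314.8), np.float64(188.0), 161), (0.4418, 0.3522, np.float64(196.3), np.float64(138.8), 183)]
w 0.02210938883006269 26.6083
[ 0.19266507  0.10685955 -1.04475788]
1 [(0.4418, 0.3522, np.float64(196.3), np.float64(138.8), 183)]
w 0.021916023929031612 35.8917
[ 0.15456592 -0.01626605 -0.80623092]
[(0.5995, 0.0153, np.float64(279.2), np.float64(179.4), 136), (0.6333, -0.0647, np.float64(302.6), np.float64(236.2), 43), (0.6383, -0.0349, np.float64(307.3), np.float64(215.8), 36)] 41.6833
[] 42.85
```

View pics/tb4.png

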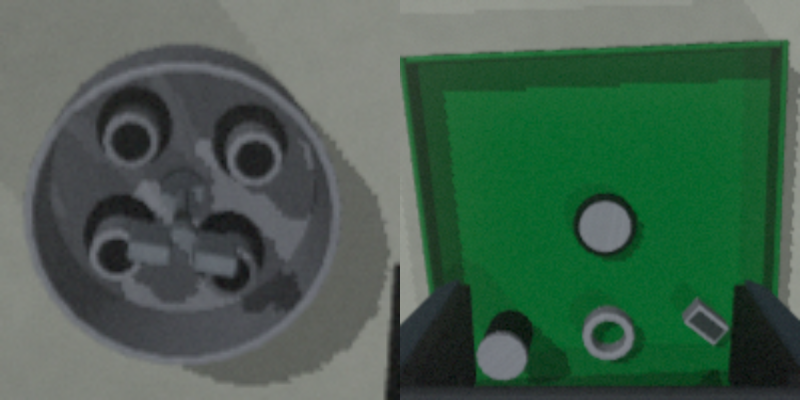

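All four eyepieces stand in the tin round the stud, and only the four other parts are left in the basket. Next, the cover.

```bash
cat > cov.py <<'E'
from h import *
import sys
def ribs(im,c,p0,z=.023):
    "centroids of two dark ribs near p0 -> mid, angle (deg)"
    g=cv2.cvtColor(im,cv2.COLOR_RGB2GRAY);m=(g<50).astype(np.uint8);u,v=proj(c,[p0[0],p0[1],z])
    n,l,s,ct=cv2.connectedComponentsWithStats(m)
    return [(ray(c,*ct[i],z-.004)[:2].round(4).tolist(),s[i].tolist()) for i in range(1,n) if s[i][4]>25 and np.hypot(ct[i][0]-u,ct[i][1]-v)<90]
if __name__=="__main__":
    look([.509,-.302],0,.2);im,c=snap("wrist","c1");np.save("c1c.npy",c,allow_pickle=True)
    for x in ribs(im,c,(.509,-.302)):print(x)
    cv2.imwrite("pics/c1z.png",cv2.resize(im[60:300,100:420,::-1],None,fx=2,fy=2))
    print(arm.current_t())
E
python3 cov.py
```

```text
([0.5363, -0.2871], [271, 165, 17, 26, 144])
([0.4884, -0.3147], [232, 187, 16, 25, 141])
45.0167
```

View pics/c1z.png

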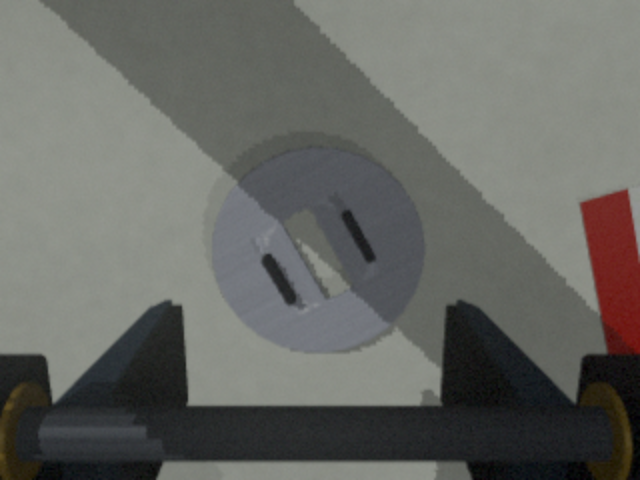

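Both ribs are dark and clear at crop pixels (278,280) and (358,236). That gives midpoint (0.512,-0.301) and closing line 30°. I'll cross-check cover and tin centres by fitting circles to their edges.

```bash
cat >> h.py <<'E'
def circ(im,c,p0,z,r,tol=.005):
    e=cv2.Canny(cv2.cvtColor(im,cv2.COLOR_RGB2GRAY),40,110);v,u=np.nonzero(e)
    P=np.array([ray(c,a,b,z)[:2] for a,b in zip(u,v)]);o=np.array(p0[:2],float)
    for t in (tol,tol,.003,.0025,.002,.002):
        d=P-o;D=np.hypot(*d.T);k=abs(D-r)<t
        n=d[k]/D[k][:,None];o=o+np.linalg.lstsq(n,D[k]-r,rcond=None)[0]
    return o.round(4),int(k.sum())
E
python3 - <<'E'
from h import *
L=lambda n:(cv2.imread(f"pics/{n}.png")[...,::-1],)
ld=lambda n:np.load(n+"c.npy",allow_pickle=True).item()
for n in("t1","t2"):
    im=cv2.imread(f"pics/{n}.png")[...,::-1].copy()
    for r in(.064,.060):print(n,r,circ(im,ld(n),(.5698,-.005),.056,r))
im=cv2.imread("pics/c1.png")[...,::-1].copy();print(circ(im,ld("c1"),(.5124,-.3009),.011,.067))
im,c=snap("top");print("top",circ(im,c,(.5698,-.005),.056,.064),circ(im,c,(.5124,-.3009),.011,.067))
E
```

```text
t1 0.064 (array([ 0.5704, -0.0023]), 250)
t1 0.06 (array([ 0.57  , -0.0068]), 337)
t2 0.064 (array([ 0.5704, -0.0034]), 166)
t2 0.06 (array([ 0.5701, -0.0071]), 271)
(array([ 0.512 , -0.3006]), 293)
top (array([ 0.5647, -0.0057]), 119) (array([ 0.5115, -0.2989]), 67)
```

```bash
python3 - <<'E'
from h import *
from cov import ribs
arm.grip(.088);im,c=snap("wrist");b=ribs(im,c,(.512,-.301));print(b)
p=np.mean([x[0] for x in b],0);d=np.subtract(b[0][0],b[1][0]);a=np.degrees(np.arctan2(d[1],d[0]));print(p,a)
if len(b)==2 and np.hypot(p[0]-.5124,p[1]+.3009)<.006:
    p=(p+[.512,-.3006])/2
    arm.move_to([*p,.10],R(a));arm.move_l([*p,.0138],feed=.1);print(arm.current_force())
    arm.grip(.0);print("w",arm.current_width(),arm.current_force())
    arm.move_l([*p,.2],feed=.15);print("w",arm.current_width(),arm.current_force())
    arm.move_to([.5702,-.005,.2],R(81))
    im,c=snap("wrist","h1");cv2.imwrite("pics/h1z.png",im[...,::-1]);print(arm.current_t())
E
```

```text
[([0.5364, -0.2873], [271, 165, 17, 25, 143]), ([0.4884, -0.3148], [232, 187, 16, 25, 140])]
[ 0.5124  -0.30105] 29.809114206706557
[ 0.07756467 -0.28553104  0.49627452]
w 0.06163696711022158 [-0.83460308  0.17005224  4.83852594]
w 0.061661941650854854 [-0.4430022  -0.19621028 -1.3889136 ]
50.2
```

View pics/h1z.png

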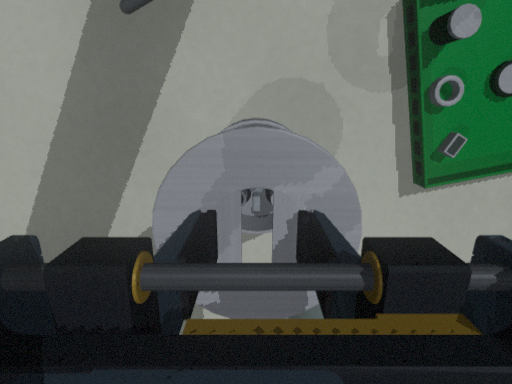

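The cover is held level, and the wing nut is visible through the slot at (256,200). Lowering with force checks.

```bash
python3 - <<'E'
from h import *
im=cv2.imread("pics/h1.png")[...,::-1].copy();c=arm.get_calibration("wrist")
print("held",circ(im,c,(.5702,-.005),.1972,.067),arm.current_ee_pos())
f0=np.array(arm.current_force())
for z in(.13,.115,.10,.085,.075,.072,.070,.068,.066,.065,.0645,.064):
    arm.move_l([.5702,-.005,z],feed=.06);f=np.array(arm.current_force())-f0
    print(z,np.round(f,1),np.round(arm.current_torque(),2),round(arm.current_ee_pos()[2],4))
    if abs(f).max()>8:break
E
```

```text
held (array([ 0.5702, -0.0069]), 769) [ 0.5703261  -0.00629694  0.19991885]
0.13 [-0.8 -0.1  1.6] [0.06 0.03 0.04] 0.1304
0.115 [-0.7  0.8  1. ] [-0.01 -0.    0.07] 0.1145
0.1 [-0.2 -0.8  1.5] [0.03 0.03 0.01] 0.0995
0.085 [-1.2  0.6  1.5] [ 0.03 -0.05 -0.04] 0.0846
0.075 [-0.   0.7  1.5] [-0.02  0.01  0.01] 0.0746
0.072 [0.1 0.4 0.6] [ 0.03  0.04 -0.  ] 0.0719
0.07 [-0.2  0.2  0.8] [ 0.08 -0.05  0.03] 0.0699
0.068 [-0.6  1.3  1.9] [-0.01  0.01  0.04] 0.0679
0.066 [-0.4  0.6  0.5] [0.   0.02 0.03] 0.0659
0.065 [-0.3  0.6  0.8] [0.01 0.03 0.04] 0.065
0.0645 [-1.   0.9  1.9] [-0.01  0.06  0.02] 0.0645
0.064 [-1.2 -0.1  1.3] [ 0.    0.03 -0.02] 0.0641
```

The cover went all the way down without resistance. Release it and look.

```bash
python3 - <<'E'
from h import *
arm.grip(.078);arm.move_l([.5702,-.005,.25],feed=.2);arm.sleep(.3)
look([.57,-.005],0,.25,.06);arm.sleep(.3);im,c=snap("wrist","s1");np.save("s1c.npy",c,allow_pickle=True)
print("cover",circ(im,c,(.5702,-.005),.061,.067),arm.current_t())
cv2.imwrite("pics/s1z.png",cv2.resize(im[130:255,200:325,::-1],None,fx=4,fy=4,interpolation=cv2.INTER_CUBIC))
E
```

```text
cover (array([ 0.5715, -0.003 ]), 308) 58.3417
```

View pics/s1z.png

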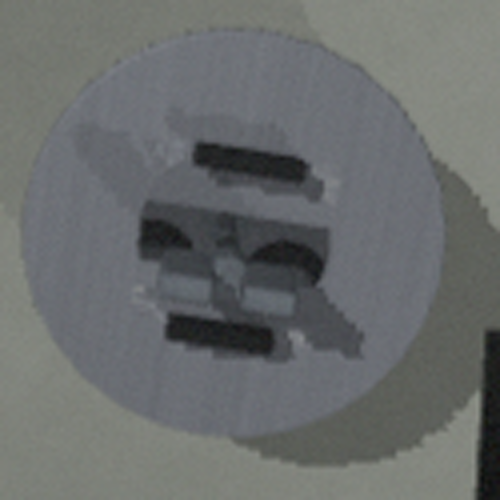

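The cover sits flat and centred on the tin, with the blade (strips at (185,289) and (270,301)) lying along the slot. Now the wing nut.

```bash
cat > screw.py <<'E'
from h import *
X,Y=.5702,-.005;s=.0019099
def go(a,z):
    q=arm.solve_ik([X,Y,z],R(a))
    if q is None: raise SystemExit(f"ik {a} {z}")
    arm.move_joints(q)
def stroke(a0,a1,z,step=30):
    go(a0,z+.03);arm.grip(.03);arm.move_l([X,Y,z],feed=.1);print("f",np.round(arm.current_force(),1))
    arm.grip(0);print("grip",round(arm.current_width(),4),np.round(arm.current_force(),1))
    a=a0
    while a>a1:
        b=max(a-step,a1);go(b,z-s*np.radians(a0-b));a=b
        print(a,np.round(arm.current_force(),1),"Tz",round(arm.current_torque()[2],3),"j6",round(arm.current_joint_positions()[5],1),"t",arm.current_t())
def release(up=.2):
    arm.grip(.03);p=arm.current_ee_pos();arm.move_l([X,Y,p[2]+.04],feed=.15)
E
python3 - <<'E'
from screw import *
c=np.load("s1c.npy",allow_pickle=True).item()
Z=lambda u,v:(200+(u+.5)/4-.5,130+(v+.5)/4-.5)
l=ray(c,*Z(185,289),.1028);r=ray(c,*Z(270,301),.1028);d=r-l;print((l+r)/2,np.degrees(np.arctan2(d[1],d[0])))
j=arm.solve_ik([X,Y,.12],R(81));print(j)
arm.move_to([X,Y,.2],R(81))
stroke(81,-145,.0865);release();print(arm.current_t())
E
```

```text
[ 0.57017759 -0.00704818  0.1028    ] -8.450147663640381
[-6.50195871e+00  3.01260982e+01  9.11053609e+01 -2.54444375e-14
  5.87685409e+01 -8.75019587e+01]
f [ 0.5 -0.   0.8]
grip 0.0079 [ -1.7 -13.1   2.5]
51 [ -3.2 -15.2   2.6] Tz -0.016 j6 -57.5 t 62.4917
21 [ -3.6 -16.5   2.6] Tz -0.038 j6 -27.5 t 63.075
-9 [ -5.  -17.1   3.5] Tz -0.044 j6 2.5 t 63.6583
-39 [ -4.7 -16.1   4.1] Tz -0.013 j6 32.5 t 64.2417
-69 [ -5.8 -15.2   4.5] Tz -0.045 j6 62.5 t 64.825
-99 [ -5.4 -13.3   3.7] Tz -0.062 j6 92.5 t 65.4083
-129 [ -5.2 -11.4   4.5] Tz -0.048 j6 122.5 t 65.9917
-145 [ -5.4 -11.4   4.5] Tz -0.02 j6 138.5 t 66.375
67.325
```

```bash
sed -i 's/X,Y=.5702,-.005/X,Y=.5697,-.0062/' screw.py; python3 - <<'E'
from screw import *
stroke(35,-165,.0835);release();print(arm.current_t())
stroke(15,-15,.0768,10)
E
```

```text
f [-0.8  0.7 -0.2]
grip 0.0078 [-1.1 -2.9  3.4]
5 [-1.3 -3.3  5.1] Tz -0.034 j6 -11.8 t 71.8
-25 [ 0.3 -3.   4.7] Tz -0.052 j6 18.1 t 72.3833
-55 [ 0.4 -5.3  4.7] Tz -0.055 j6 48.1 t 72.9667
-85 [ 1.2 -6.7  4.7] Tz -0.089 j6 78.1 t 73.55
-115 [ 1.  -7.2  5.2] Tz -0.089 j6 108.1 t 74.1333
-145 [-0.7 -8.9  9.1] Tz -0.145 j6 138.1 t 74.7167
-165 [-4.4 -8.  20.7] Tz -0.309 j6 158.1 t 75.1583
76.1083
f [-1.2  0.7  1. ]
grip 0.008 [-1.4  0.2  6.4]
5 [-3.3 -0.6 11.2] Tz -0.289 j6 -11.6 t 80.2917
-5 [-4.3 -1.2 16.4] Tz -0.166 j6 -1.6 t 80.5833
-15 [-4.7 -1.1 20.9] Tz -0.184 j6 8.4 t 80.875
```

Torque and upward force rose as the nut met the cover. Release and check the blade angle.

```bash
python3 - <<'E'
from screw import *
release();arm.move_l([X,Y,.2],feed=.2);look([.57,-.005],0,.22,.06);arm.sleep(.3);im,c=snap("wrist","n1");np.save("n1c.npy",c,allow_pickle=True)
print("cover",circ(im,c,(.5702,-.005),.061,.067),arm.current_t(),proj(c,[X,Y,.088]))
cv2.imwrite("pics/n1z.png",cv2.resize(im[120:245,200:325,::-1],None,fx=4,fy=4,interpolation=cv2.INTER_CUBIC))
E
```

```text
cover (array([ 0.5717, -0.0033]), 266) 83.0917 [256.47453504 199.32446786]
```

View pics/n1z.png

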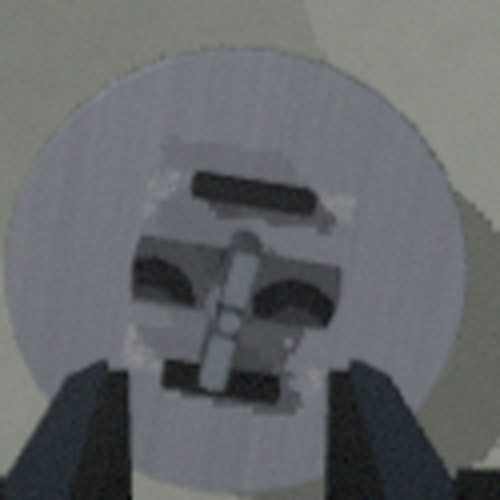

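The blade stands at about 76°, as commanded, so the nut has turned about 7.96 rad from its start. That puts it at 8.0 to 8.46 rad, past contact. The cover is still flat and centred, so I'm handing in.

```bash
python3 - <<'E'
from h import *
p=arm.current_ee_pos();arm.move_l([p[0],p[1],.28],feed=.15);arm.sleep(.5)
im,c=snap("top");print(np.round(arm.current_force(),1),"cover",circ(im,c,(.5702,-.005),.061,.067),arm.current_t());arm.sign_off()
E
```

```text
[ 0.1 -0.1 -0.3] cover (array([ 0.5673, -0.0042]), 95) 84.1917
the job is handed in; nothing more can be done
```

The job is done and handed in at about 84 s. All four eyepieces went into the tin, the cover was set over the wing nut, and the nut was screwed down clockwise in three strokes.

**Last checks**
- **Eyepieces:** before covering, all four stood upright round the stud, and only the can, cap, ring and sharpener were left in the basket.
- **Cover:** it went down to full depth with no resistance and looks flat. The last wrist picture puts its centre at (0.572, -0.003) and the last top picture at (0.567, -0.004). Both are within about 3 mm of my tin estimate of (0.570, -0.005). The cameras disagree by about 4 mm in x, as they did for the tin.
- **Wing nut:** the blade sits where I commanded it. It turned about 7.96 rad from its unknown 0.05 to 0.5 rad start, so it stands at 8.0 to 8.46 rad.
- **Clamping:** torque rose from about 0.05 to between 0.17 and 0.31 N m. I inferred the clamping force from this and did not measure it directly. Torque dipped partway through the third stroke, but the blade angle showed no slip.
- **Side force:** about 17 N on the first stroke, from a roughly 1 mm centring error. I corrected it for the later strokes.
- **Jar:** I kept well clear of it but did not check it again at the end.

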